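# Snap two guide bushings onto the die set's posts

## Robot

A 6-joint arm with a two-finger parallel gripper is mounted at the origin on the work surface. World frame = base frame: x ahead of the robot, y to its left, z up, the work surface at z = 0. Lengths are in m, angles in rad, forces in N, time in s.
With the tool pointing down it reaches from about 0.35 to 0.775 m from the base axis. Payload 7.3 kg.
Tool frame: the origin (TCP) lies at the very end of the fingers, on their centre line; the grasp point (between the pads) lies robot.pinch_z behind it (robot.pinch_z is the distance from the TCP to the grasp point, in m); y points along the fingers, z is the direction in which the jaws open and shut, and the axes are right-handed (so a half turn about y gives the same grasp; the last joint's range is limited). The gripper opens to 92 mm and grips with 3 to 60 N. Pads are 19 mm wide; open, the fingers measure 130 mm over their backs; the gripper's body (75 mm by 190 mm) begins 47 mm behind the grasp point.
Start: joints at [1.125, 0.342, 1.524, -0, 1.275, -0.146], TCP at [0.155, 0.502, 0.196] pointing down, gripper open.
Joint ranges: [-2.53, 2.53], [-0.77, 2.02], [0.04, 2.7], [-1, 4.14], [0.28, 2.66], [-3.11, 3.11]. Speed limits (rad/s): [2.57, 2.57, 3.14, 3.14, 3.14, 3.14].

## Interface

Orientations are given as [roll, pitch, yaw] about the fixed x, y, z axes, in that order (R = Rz(yaw) Ry(pitch) Rx(roll)).
In Python, from cell import status, viewer, robot gives the robot as it stands. The module is installed in compiled form; this text tells all that it offers.
- The arm moves only by the shell command python3 -m pendant 'ROWS' [FORCE]. ROWS is JSON, a list that holds one entry, the list of rows, each a list of 7 numbers: the shift along the tool's x, y, z in cm, then the turn, a rotation vector about the tool's x, y, z in rad, then the finger opening in cm, from 0 to 9.18. A call has 1 to 20 rows; each row is the pose to reach, as a shift and turn from the pose commanded when the call began, along the tool's axes at that moment; what a row does not reach only later rows make up. A row lasts 1/10 s, in which the tool goes at most 50 mm and 8.59 degrees, less where a joint would pass 70% of its speed; a pose out of reach is approached as far as the arm can. A call with a gripper value outside its range is refused whole. The fingers move at their own pace and stop on an object; FORCE is the grip in N (left out, the last holds). Time passes only in rows, so rows that repeat a pose let the fingers close. It gives the time, the measured TCP pose, the force and the opening at its end, in the units of the state.
- status.observe(): the state, without advancing time (a new reading comes with each control period).
- viewer.read_camera(name): name is "side" or "top" or "wrist"; returns a dict with "image" (384x512x3 uint8, red, green, blue), "range_z" (384x512 float32, m along the optical axis (not along the pixel's ray), 0 where there is no reading), "fx", "fy", "cx", "cy" (pixels), "distortion" ([k1, k2, p1, p2, k3] as OpenCV has them; the pictures are not rectified), "camera_from_world" (4x4, takes a point from world to camera coordinates). Camera axes: x right, y up, looking along -z (the intrinsics and any distortion apply to the point x, -y, -z); pixel columns grow to the right and rows downward; lengths in m; the calibration is good to about 2 mm. A picture is of the moment at which its call begins.
- robot.hand_in(): hands the job in, once; it reports no verdict.
The state is a dict: "time": time; "qpos": joint angles; "qvel": joint speeds; "joint_efforts": joint torques, N m; "tool_pos": TCP position; "tool_rot": TCP orientation; "contact_force": force on the tool from outside, world axes, zero at the start; "torque": the same for the moment, N m; "opening": finger opening in m.
Only numpy, scipy, OpenCV 4.12 (cv2) and the standard library are available. Lean on these libraries where they do the work, as an engineer would, in place of code of your own. Each camera call takes 0.05 s, during which the arm holds its last target. There are 200 camera calls.

## Task

Slide each of the two loose guide bushings, lug in the fork, down onto the guide post of the die set that its bore fits (large on the thick post, small on the thin one), and push it past the sprung ball until it clicks and stands fully home on its seat. Let go of both, and leave the other things on the bench and the die set where they are.

Things in the scene. Friction and masses are not known exactly. Their poses are not given: they have to be found in the camera images.
- large_bushing_center (a point): centre (half-way up, on the bore axis) of the large guide bushing: loose plain steel sleeve standing in the tray, 46 mm outside diameter, 40 mm tall, 28.4 mm through bore (clearance 1.2 mm all round on the 26 mm post). z runs up the bore, x to its one radial key lug, a bar 12 mm wide, full 40 mm height, ending 38 mm from the bore axis; grip it across its y, clear of the lug
- large_bushing_lug (a point): point in the large bushing's lug, half-way up, 31 mm from the bore axis along the bushing's x
- small_bushing_center (a point): centre (half-way up, on the bore axis) of the small guide bushing: loose plain steel sleeve standing in the tray, 36 mm outside diameter, 40 mm tall, 20.4 mm through bore (clearance 1.2 mm all round on the 18 mm post). z runs up the bore, x to its one radial key lug, a bar 12 mm wide, full 40 mm height, ending 33 mm from the bore axis; grip it across its y, clear of the lug
- small_bushing_lug (a point): point in the small bushing's lug, half-way up, 26 mm from the bore axis along the bushing's x
- thick_post_seat (a point): centre of the thick guide post's seat, the face round its root on which a bushing stands when home, 42 mm above the bench. z is the post's axis (upright), x points to its fork. The post is 26 mm in diameter and rises 64 mm above the seat, the top 8 mm tapering in by 5 mm all round. A sprung brass ball looks out of its -x side, centre 46 mm above the seat
- thick_post_fork (a point): point midway in the thick post's fork, 20 mm above the seat, 31 mm from the post's axis, where the large bushing's lug point lies when home. The fork is two cheeks, each 14 mm long (radially), 8 mm thick and 18 mm tall above the seat, with a gap of 16 mm for the 12 mm lug.
- thick_post_ball (a joint): how far the thick post's sprung ball is pushed in, m: 0 = fully out (3.6 mm proud), 0.0024 with the bore over it, 0.006 at most. Spring 9 N plus 1.5 N/mm: the large bushing needs about 10 N down to get past, more than its weight. It springs back to 0 once the bushing's top is under it (the click)
- thin_post_seat (a point): centre of the thin guide post's seat, the face round its root on which a bushing stands when home, 42 mm above the bench. z is the post's axis (upright), x points to its fork. The post is 18 mm in diameter and rises 64 mm above the seat, the top 8 mm tapering in by 5 mm all round. A sprung brass ball looks out of its -x side, centre 46 mm above the seat
- thin_post_fork (a point): point midway in the thin post's fork, 20 mm above the seat, 26 mm from the post's axis, where the small bushing's lug point lies when home. The fork is two cheeks, each 14 mm long (radially), 8 mm thick and 18 mm tall above the seat, with a gap of 16 mm for the 12 mm lug.
- thin_post_ball (a joint): how far the thin post's sprung ball is pushed in, m: 0 = fully out (3.6 mm proud), 0.0024 with the bore over it, 0.006 at most. Spring 9 N plus 1.5 N/mm: the small bushing needs about 10 N down to get past, more than its weight. It springs back to 0 once the bushing's top is under it (the click)
- shoe: fixed die set: base plate, 150 (x) by 260 (y) by 30 mm thick, origin at the centre of its underside. The two posts stand on it 80 mm to either side of the centre along its y, either one on either side. Between them a steel die block (x -24 to +32, y -26 to +26 mm), to 79 mm above the bench, an upright stem 22 mm thick on it (at x +4) to 150 mm, and a chute to x +105
- tray: fixed dark sheet-steel tray, 345 (x) by 230 (y) mm, walls 16 mm tall, floor and walls 3 mm thick, origin at the centre of its underside; the bushings stand in its two x halves, either one in either half
- grease_can_mid (a point): middle of a loose small aluminium can, 38 mm in diameter, 58 mm tall, standing in the tray between the bushings: leave alone
- screwdriver: loose screwdriver with black handle, 200 mm long, lying along its x (handle to -x), handle 26 mm thick, origin under its middle: leave alone
- spanner: loose steel spanner, 180 mm long, lying along its x, origin under its middle: leave alone
- spare_die_center (a point): centre of a loose steel disc 28 mm in diameter, 22 mm tall, standing on the base plate on the -x side of the die block: leave alone

How it is judged:
On the way:
1. one of the bushings is home on its own post, past the ball, lug in the fork (((z of large_bushing_center in the frame of thick_post_seat between 0.017 and 0.023 m and horizontal distance between large_bushing_center and thick_post_seat below 0.004 m and horizontal distance between large_bushing_lug and thick_post_fork below 0.006 m and angle between the z axis of large_bushing_center and the z axis of thick_post_seat, either way round below 0.08 rad and value of joint thick_post_ball below 0.0012 m) or (z of small_bushing_center in the frame of thin_post_seat between 0.017 and 0.023 m and horizontal distance between small_bushing_center and thin_post_seat below 0.004 m and horizontal distance between small_bushing_lug and thin_post_fork below 0.006 m and angle between the z axis of small_bushing_center and the z axis of thin_post_seat, either way round below 0.08 rad and value of joint thin_post_ball below 0.0012 m))), for 0.2 s.
At the end, for the whole second after the job is handed in: Each bushing stands on the seat of its own post (centre 20 mm above the seat within 3 mm, on the axis within 4 mm, upright within 0.08 rad), its lug in the fork (lug point within 6 mm of the fork point), the ball sprung out above it (pressed in less than 1.2 mm), both released and at rest (z of large_bushing_center in the frame of thick_post_seat between 0.017 and 0.023 m and horizontal distance between large_bushing_center and thick_post_seat below 0.004 m and horizontal distance between large_bushing_lug and thick_post_fork below 0.006 m and angle between the z axis of large_bushing_center and the z axis of thick_post_seat, either way round below 0.08 rad and value of joint each of thick_post_ball, thin_post_ball below 0.0012 m and z of small_bushing_center in the frame of thin_post_seat between 0.017 and 0.023 m and horizontal distance between small_bushing_center and thin_post_seat below 0.004 m and horizontal distance between small_bushing_lug and thin_post_fork below 0.006 m and angle between the z axis of small_bushing_center and the z axis of thin_post_seat, either way round below 0.08 rad and linear speed of each of large_bushing, small_bushing below 0.02 m/s); the robot touches nothing.
It fails at once if the can is shifted by more than 30 mm (distance of grease_can_mid from where it was at the start of the episode above 0.03 m).
It fails at once if the screwdriver is shifted by more than 30 mm (distance of screwdriver from where it was at the start of the episode above 0.03 m).
It fails at once if the spanner is shifted by more than 30 mm (distance of spanner from where it was at the start of the episode above 0.03 m).
It fails at once if the spare disc is shifted by more than 30 mm (distance of spare_die_center from where it was at the start of the episode above 0.03 m).
It also fails if it takes over 64 s, if anything falls off the work surface, if the arm or the gripper's body presses on something with over 40 N, if the wrist force passes 120 N, or if a joint passes its speed limit or range.

## Working session

There is one attempt and no reset: what is moved stays moved. The work goes in short steps, Python scripts to look and compute and a shell command to move; the robot and the scene stay as the last step left them, time stands still between calls to the robot, and variables do not carry over. Pictures are saved under pics/ and viewed, about 8 in all and at most 12, crops included, and the job is handed in when it is done.

```bash
mkdir -p pics; cat > h.py <<'E'
import numpy as np, cv2
from cell import status, viewer, robot
def cam(n):
    return viewer.read_camera(n)
def K(c): return np.array([[c["fx"],0,c["cx"]],[0,c["fy"],c["cy"]],[0,0,1.]])
def ray(c,uv):
    p=cv2.undistortPoints(np.array(uv,float).reshape(-1,1,2),K(c),np.array(c["distortion"],float)).reshape(-1,2)
    T=np.linalg.inv(np.array(c["camera_from_world"])); d=np.c_[p[:,0],-p[:,1],-np.ones(len(p))]
    return T[:3,3],d@T[:3,:3].T
def onz(c,uv,z):
    o,d=ray(c,uv); return o+d*((z-o[2])/d[:,2])[:,None]
def cloud(c):
    r=c["range_z"]; v,u=np.mgrid[:r.shape[0],:r.shape[1]]
    o,d=ray(c,np.c_[u.ravel(),v.ravel()]); P=o+d*r.reshape(-1,1)
    P[r.ravel()==0]=np.nan
    return P.reshape(*r.shape,3)
E
python3 - <<'E'
from h import *
s=status.observe(); print({k:np.round(v,3) for k,v in s.items()}, robot.pinch_z)
for n in("top","side"):
    c=cam(n); np.save(f"{n}.npy",c,allow_pickle=True)
    print(n,c["fx"],np.round(c["distortion"],3),np.round(np.linalg.inv(c["camera_from_world"])[:3,3],3),(c["range_z"]>0).mean())
    cv2.imwrite(f"pics/{n}0.png",c["image"][:,:,::-1])
E
```

```text
{'time': np.float64(0.0), 'qpos': array([ 1.125,  0.343,  1.525, -0.   ,  1.275, -0.146]), 'qvel': array([ 0.   ,  0.002, -0.001,  0.001,  0.   ,  0.   ]), 'joint_efforts': array([ -0.   , -43.124, -24.422,   0.072,   0.056,  -0.   ]), 'tool_pos': array([0.155, 0.501, 0.195]), 'tool_rot': array([-1.572,  0.   , -0.3  ]), 'contact_force': array([-0.284, -0.576,  0.34 ]), 'torque': array([-0.051, -0.031, -0.001]), 'opening': np.float64(0.092)} 0.0188
top 439.8778538542355 [0.057 0.    0.    0.    0.   ] [ 0.265 -0.013  1.411] 0.996063232421875
side 382.5902571455509 [0.011 0.    0.    0.    0.   ] [ 0.04  -0.625  0.585] 0.9961344401041666
```

View pics/top0.png

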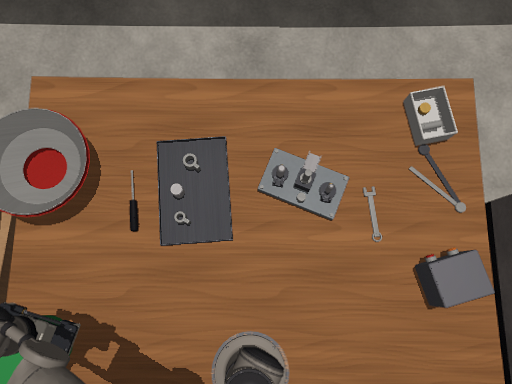

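View pics/side0.png

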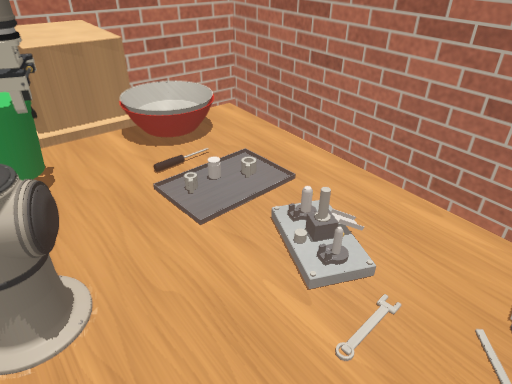

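The top view shows the tray with two bushings, at (190,160) and (181,217), with the can at (177,190). The die set has posts near (280,172) and (326,188), and the screwdriver and spanner are clear of both. Next I'll enlarge the crops and take coarse measurements.

```bash
python3 - <<'E'
from h import *
c=np.load("top.npy",allow_pickle=True).item()
im=c["image"][:,:,::-1]
a=cv2.resize(im[135:250,150:240],None,fx=4.4,fy=4.4,interpolation=cv2.INTER_CUBIC);b=cv2.resize(im[135:250,255:352],None,fx=4,fy=4.4,interpolation=cv2.INTER_CUBIC)
cv2.imwrite("pics/crop0.png",np.hstack([a,b]))
P=cloud(c)
def blobs(box,zlo,zhi):
    v0,v1,u0,u1=box; Q=P[v0:v1,u0:u1]; m=((Q[...,2]>zlo)&(Q[...,2]<zhi)).astype(np.uint8)
    n,l,st,ce=cv2.connectedComponentsWithStats(m)
    for i in range(1,n):
        if st[i,4]>3: q=Q[l==i]; print(st[i,4],np.round(ce[i]+[u0,v0],1),np.round(q.mean(0),4),np.round(q.max(0)-q.min(0),3))
print("tray");blobs((135,250,155,235),.03,.08)
print("posts");blobs((140,225,250,355),.088,.17)
print("forks");blobs((140,225,250,355),.05,.07)
print("seat");blobs((140,225,250,355),.036,.048)
E
```

```text
tray
135 [190.5 160.8] [0.6434 0.1926 0.0414] [0.05  0.052 0.021]
136 [176.8 189.6] [0.5454 0.2303 0.0567] [0.038 0.033 0.039]
102 [180.9 217.2] [0.4602 0.2166 0.0419] [0.037 0.048 0.017]
posts
60 [280.7 168.5] [ 0.6035 -0.0938  0.1022] [0.028 0.022 0.021]
77 [306.6 174.4] [ 0.577  -0.1685  0.1358] [0.023 0.021 0.068]
33 [330. 186.] [ 0.5496 -0.2431  0.1009] [0.02  0.018 0.023]
forks
118 [310.3 164.1] [ 0.6293 -0.1902  0.0598] [0.055 0.05  0.02 ]
11 [278.7 173.9] [ 0.5973 -0.09    0.0581] [0.015 0.022 0.016]
11 [274.  180.7] [ 0.5747 -0.0749  0.0598] [0.011 0.007 0.013]
12 [281.2 182.2] [ 0.5697 -0.0977  0.0605] [0.013 0.007 0.008]
21 [300.9 187. ] [ 0.5554 -0.1593  0.058 ] [0.018 0.044 0.018]
9 [326.4 190. ] [ 0.5455 -0.2388  0.0604] [0.009 0.011 0.018]
50 [300.9 196.4] [ 0.5262 -0.1595  0.0536] [0.026 0.025 0.007]
14 [322.2 196.5] [ 0.5249 -0.2252  0.0595] [0.014 0.01  0.01 ]
15 [329.8 198. ] [ 0.5203 -0.2488  0.0591] [0.014 0.009 0.013]
seat
4 [275.8 151.2] [ 0.6779 -0.082   0.0373] [0.007 0.003 0.002]
54 [312.9 157. ] [ 0.6574 -0.201   0.0427] [0.026 0.041 0.011]
168 [278.9 176.2] [ 0.5937 -0.0914  0.0422] [0.07  0.058 0.012]
179 [325.8 191.8] [ 0.5434 -0.2397  0.0424] [0.068 0.056 0.012]
10 [298.  187.2] [ 0.558  -0.1519  0.0422] [0.01  0.022 0.009]
5 [307.  190.6] [ 0.547  -0.1803  0.0422] [0.004 0.014 0.011]
6 [299.8 200.5] [ 0.515  -0.157   0.0425] [0.006 0.014 0.009]
5 [331.2 215.4] [ 0.4687 -0.2552  0.0379] [0.009 0.004 0.003]
```

View pics/crop0.png

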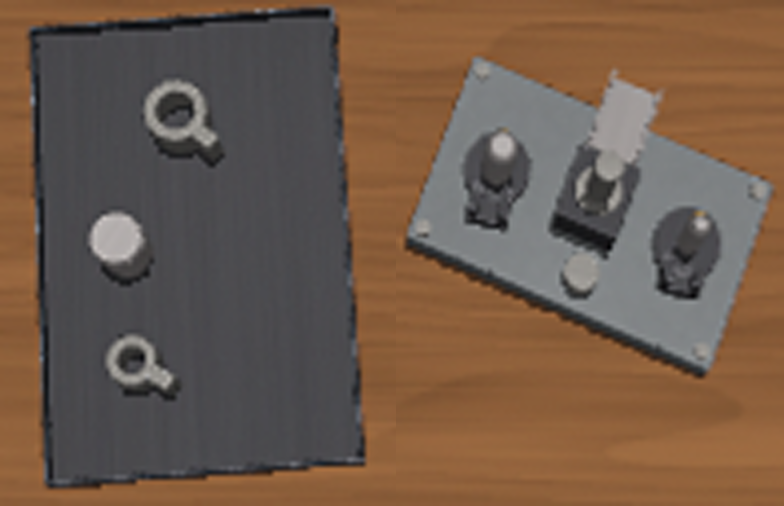

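The crop shows the large bushing's lug pointing down-right, about -130° in world, and the small one's about -150°. The thick post is at about (0.604,-0.094) and the thin one at about (0.549,-0.242). Both forks point towards -x. The stem (150 mm) stands in the way of the 190 mm gripper body at the home depth. So I'll grip high, set each bushing over the ball, then turn 90° and push it home with the fingertips.

First I'll go above the large bushing for a wrist view.

```bash
cat >> h.py <<'E'
def go(p,az_deg):
    "print shift (cm, tool axes) and turn about tool y for TCP target p, jaw azimuth az; tool kept vertical"
    from scipy.spatial.transform import Rotation as Ro
    s=status.observe(); R=Ro.from_euler('xyz',s["tool_rot"])
    T=Ro.from_euler('xyz',[-np.pi/2,0,np.radians(az_deg)-np.pi/2])
    print("at",np.round(s["tool_pos"],4),"az",round(np.degrees(s["tool_rot"][2])+90,2),"shift",np.round(100*R.inv().apply(np.array(p)-s["tool_pos"]),2),"turn",np.round((R.inv()*T).as_rotvec(),4),"F",np.round(s["contact_force"],1),"t",round(s["time"],2),"open",round(s["opening"],4),"q6",round(s["qpos"][5],2))
E
python3 - <<'E'
from h import *
go([.60,.195,.26],-40)
c=cam("wrist"); s=status.observe()
from scipy.spatial.transform import Rotation as Ro
R=Ro.from_euler('xyz',s["tool_rot"]).as_matrix(); T=np.linalg.inv(c["camera_from_world"])
print(np.round(R.T@(T[:3,3]-s["tool_pos"]),3)); print(np.round(R.T@T[:3,:3],3),c["fx"])
E
```

```text
at [0.1548 0.5012 0.1953] az 72.82 shift [ 51.57  -6.46 -16.12] turn [1.1000e-03 1.9691e+00 1.2000e-03] F [-0.4 -0.3  0.1] t 0.1 open 0.0919 q6 -0.15
[-0.069 -0.187  0.   ]
[[ 0.001 -0.966 -0.258]
 [ 0.     0.258 -0.966]
 [ 1.     0.001  0.001]] 327.20960706496993
```

```bash
python3 -m pendant '[[[51.5,-6.5,-16,0,1.97,0,9],[51.5,-6.5,-16,0,1.97,0,9],[51.5,-6.5,-16,0,1.97,0,9],[51.5,-6.5,-16,0,1.97,0,9],[51.5,-6.5,-16,0,1.97,0,9],[51.5,-6.5,-16,0,1.97,0,9],[51.5,-6.5,-16,0,1.97,0,9],[51.5,-6.5,-16,0,1.97,0,9],[51.5,-6.5,-16,0,1.97,0,9],[51.5,-6.5,-16,0,1.97,0,9],[51.5,-6.5,-16,0,1.97,0,9],[51.5,-6.5,-16,0,1.97,0,9],[51.5,-6.5,-16,0,1.97,0,9],[51.5,-6.5,-16,0,1.97,0,9],[51.5,-6.5,-16,0,1.97,0,9],[51.5,-6.5,-16,0,1.97,0,9],[51.5,-6.5,-16,0,1.97,0,9]]]' 40
python3 - <<'E'
from h import *
go([.60,.195,.26],-40)
c=cam("wrist");np.save("w1.npy",c,allow_pickle=True)
cv2.imwrite("pics/w1.png",c["image"][:,:,::-1])
P=cloud(c); m=((P[...,2]>.036)&(P[...,2]<.056)).astype(np.uint8)
n,l,st,ce=cv2.connectedComponentsWithStats(m)
for i in range(1,n):
    if st[i,4]>100: q=P[l==i]; print(st[i,4],np.round(ce[i],1),np.round(q.mean(0),4),np.round(np.ptp(q,axis=0),3),np.round(np.median(q[:,2]),4))
E
```

```text
time: 1.85
tool_pos: [0.5996, 0.1969, 0.261]
tool_rot: [-1.571, 0.0, -2.267]
contact_force: [-0.9, -1.0, 0.2]
opening: 0.0903
at [0.5996 0.1969 0.261 ] az -39.92 shift [0.12 0.1  0.15] turn [-0.      0.0014 -0.0001] F [-0.9 -1.   0.2] t 1.85 open 0.0903 q6 0.89
789 [284.9 141.5] [0.6443 0.1963 0.0411] [0.051 0.054 0.007] 0.0412
111 [213.1 159.2] [0.5625 0.2372 0.0459] [0.017 0.036 0.015] 0.0471
443 [165.5 215.8] [0.4633 0.2216 0.0407] [0.036 0.049 0.007] 0.0411
```

View pics/w1.png

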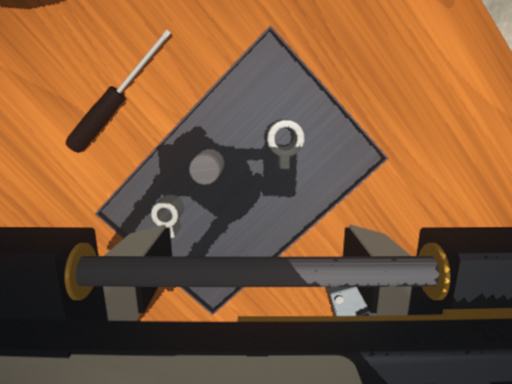

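The wrist view shows the large bushing at (286,138) with its lug straight down at (285,160), the small one at (165,214) and the can at (206,167). Now I'll measure centres and lug angles.

```bash
cat >> h.py <<'E'
def bush(c,z,R,near,tol=.06,rb=None):
    "bore centre & lug azimuth of a bushing with top at z from depth points of its top face; re-projected by rays onto z"
    P=cloud(c); m=(abs(P[...,2]-z)<.005)&(np.hypot(P[...,0]-near[0],P[...,1]-near[1])<tol)
    n,l,st,_=cv2.connectedComponentsWithStats(m.astype(np.uint8)); m=(l==1+np.argmax(st[1:,4]))
    v,u=np.nonzero(m); q=onz(c,np.c_[u,v],z)[:,:2]
    ct=q.mean(0)
    for _ in range(60):   # circle centre: annulus points only, balanced by angle sectors
        d=q-ct; r=np.hypot(*d.T); a=np.arctan2(d[:,1],d[:,0]); k=r<R+.002
        b=((a+np.pi)/(2*np.pi)*36).astype(int)%36
        ang=(np.arange(36)+.5)/36*2*np.pi-np.pi
        rm=np.array([r[k&(b==i)].mean() if (k&(b==i)).sum()>2 else np.nan for i in range(36)])
        ok=~np.isnan(rm); A=np.c_[np.cos(ang),np.sin(ang),np.ones(36)][ok]
        s=np.linalg.lstsq(A,rm[ok],rcond=None)[0]; ct=ct+s[:2]
    d=q-ct; r=np.hypot(*d.T); lg=d[r>R+.003]; mm=lg.mean(0)
    print("centre",np.round(ct,4),"mean wall r",round(s[2],4),"sectors",ok.sum(),"n",len(q),"lug az",np.round(np.degrees(np.arctan2(mm[1],mm[0])),2),"nlug",len(lg),"rmax",np.round(r.max(),4),"z",np.round(np.median(P[m][:,2]),4))
    return ct
E
python3 - <<'E'
from h import *
c=np.load("w1.npy",allow_pickle=True).item(); t=np.load("top.npy",allow_pickle=True).item()
for x in(c,t):
    bush(x,.043,.023,[.643,.194]); bush(x,.043,.018,[.463,.22])
E
```

```text
centre [0.6467 0.1995] mean wall r 0.0188 sectors 36 n 775 lug az -131.49 nlug 85 rmax 0.0371 z 0.0412
centre [0.4647 0.2239] mean wall r 0.0142 sectors 36 n 418 lug az -111.6 nlug 30 rmax 0.0319 z 0.0411
centre [0.6466 0.196 ] mean wall r 0.0186 sectors 18 n 107 lug az -130.78 nlug 14 rmax 0.0377 z 0.0425
centre [0.4626 0.2206] mean wall r 0.0145 sectors 7 n 86 lug az -120.03 nlug 13 rmax 0.0332 z 0.0426
```

```bash
python3 -c "
from h import *
go([.6466,.198,.12],-41.3)"
```

```text
at [0.5996 0.1969 0.261 ] az -39.94 shift [-3.1  14.11  3.53] turn [-0.0001  0.0237 -0.0001] F [-0.1 -0.   0. ] t 1.9 open 0.0901 q6 0.89
```

```bash
python3 -m pendant '[[[-3.1,5,3.5,0,0.024,0,7],[-3.1,10,3.5,0,0.024,0,7],[-3.1,14.1,3.5,0,0.024,0,7],[-3.1,14.1,3.5,0,0.024,0,7],[-3.1,14.1,3.5,0,0.024,0,7],[-3.1,14.1,3.5,0,0.024,0,7]]]'
python3 - <<'E'
from h import *
c=cam("wrist");np.save("w2.npy",c,allow_pickle=True)
ct=bush(c,.043,.023,[.645,.198]); go([*ct,.016],-41.3)
E
```

```text
time: 2.5
tool_pos: [0.6481, 0.1984, 0.1234]
tool_rot: [-1.568, 0.004, -2.293]
contact_force: [0.7, 0.2, 0.6]
opening: 0.0701
centre [0.6474 0.1998] mean wall r 0.0186 sectors 36 n 1564 lug az -131.57 nlug 168 rmax 0.0375 z 0.0412
at [0.6483 0.1984 0.1239] az -41.4 shift [ 1.000e-02  1.079e+01 -2.000e-01] turn [-0.0038 -0.0017 -0.0049] F [ 0.  -0.1  0.4] t 2.55 open 0.0701 q6 0.91
```

```bash
python3 -m pendant '[[[0.15,5,-0.1,0,-0.15,0,6.4],[0.15,9,-0.1,0,-0.3,0,6.4],[0.15,10.8,-0.1,0,-0.45,0,6.4],[0.15,10.8,-0.1,0,-0.6,0,6.4],[0.15,10.8,-0.1,0,-0.6,0,6],[0.15,10.8,-0.1,0,-0.6,0,4],[0.15,10.8,-0.1,0,-0.6,0,4],[0.15,10.8,-0.1,0,-0.6,0,4],[0.15,10.8,-0.1,0,-0.6,0,4],[0.15,10.8,-0.1,0,-0.6,0,4],[0.15,10.8,-0.1,0,-0.6,0,4]]]' 10
python3 -c "
from h import *
go([.6474,.1998,.016],-41.3)"
```

```text
time: 3.65
tool_pos: [0.6453, 0.1975, 0.0125]
tool_rot: [-1.57, 0.0, -1.694]
contact_force: [-1.2, 0.0, 3.6]
opening: 0.0399
at [0.6453 0.1975 0.0125] az -7.07 shift [-0.26 -0.35  0.18] turn [-0.001   0.5974 -0.0008] F [-1.2  0.   3.6] t 3.65 open 0.0399 q6 0.31
```

```bash
python3 - <<'E'
from h import *
c=cam("wrist");a=cam("top")
im=cv2.resize(a["image"][140:190,160:215,::-1],(512,384),interpolation=cv2.INTER_CUBIC)
cv2.imwrite("pics/w3.png",np.vstack([c["image"][100:,:,::-1],im])[:600])
E
```

```text
(no output)
```

View pics/w3.png

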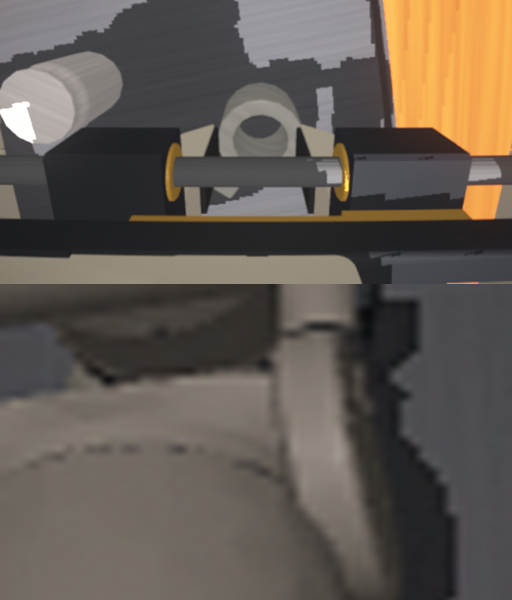

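The wrist view shows the bushing still upright with its ring at (258,130 in the crop) and the lug towards lower left. It appears offset along the tool's x. I'll open the jaws and measure.

```bash
python3 -m pendant '[[[0,0,0,0,0,0,6.4],[0,-2,0,0,0,0,7],[0,-6,0,0,0.15,0,7],[0,-10.5,0,0,0.3,0,7],[0,-10.5,0,0,0.45,0,7],[0,-10.5,0,0,0.6,0,7],[0,-10.5,0,0,0.6,0,7]]]'
python3 - <<'E'
from h import *
c=cam("wrist");np.save("w4.npy",c,allow_pickle=True)
ct=bush(c,.043,.023,[.645,.198],.08); go([*ct,.016],-41.3)
cv2.imwrite("pics/w4.png",c["image"][:,:,::-1])
E
```

```text
time: 4.45
tool_pos: [0.6445, 0.1974, 0.1166]
tool_rot: [-1.571, -0.0, -2.295]
contact_force: [0.3, -0.3, 0.7]
opening: 0.0703
centre [0.6474 0.1998] mean wall r 0.0186 sectors 36 n 1677 lug az -131.89 nlug 182 rmax 0.0375 z 0.0412
at [0.6444 0.1973 0.1163] az -41.24 shift [-0.39 10.03  0.07] turn [0.0008 0.001  0.0009] F [ 0.3 -0.1 -0.1] t 4.5 open 0.0701 q6 0.9
```

View pics/w4.png

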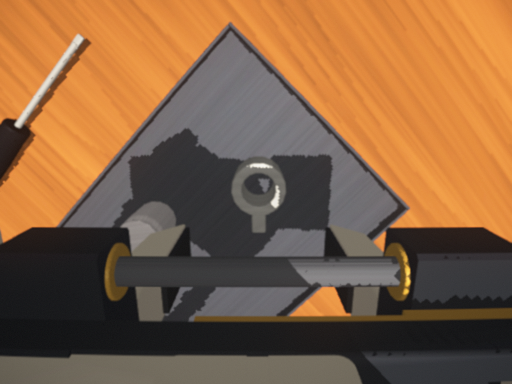

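The bushing stayed put at the same measured centre. I'll now close straight on it with a smaller target opening and compare the reading.

```bash
python3 -m pendant '[[[-0.15,5,0.05,0,0,0,6.4],[-0.15,9,0.05,0,0,0,6.4],[-0.15,10,0.05,0,0,0,6.4],[-0.15,10,0.05,0,0,0,6.4],[-0.15,10,0.05,0,0,0,3],[-0.15,10,0.05,0,0,0,3],[-0.15,10,0.05,0,0,0,3],[-0.15,10,0.05,0,0,0,3],[-0.15,10,0.05,0,0,0,3],[-0.15,10,0.05,0,0,0,3],[-0.15,10,0.05,0,0,0,3]]]' 30
python3 -c "
from h import *
go([.6474,.1998,.016],-41.3)"
```

```text
time: 5.6
tool_pos: [0.6462, 0.1982, 0.017]
tool_rot: [-1.571, 0.0, -2.294]
contact_force: [0.2, 0.0, -0.7]
opening: 0.0305
at [0.6462 0.1982 0.017 ] az -41.42 shift [-0.2   0.1  -0.02] turn [ 0.     -0.0022 -0.0001] F [ 0.2  0.  -0.7] t 5.6 open 0.0305 q6 0.91
```

```bash
python3 - <<'E'
from h import *
c=cam("wrist");a=cam("side");np.save("w5.npy",c,allow_pickle=True);np.save("s5.npy",a,allow_pickle=True)
im=cv2.resize(a["image"][110:210,180:310,::-1],(512,394),interpolation=cv2.INTER_CUBIC)
cv2.imwrite("pics/w5.png",np.vstack([c["image"][180:380,:,::-1],im])[:600])
P=cloud(c);m=(P[...,2]>.02)&(P[...,2]<.1)
bush(c,.043,.023,[.645,.198],.05)
E
```

```text
centre [0.65   0.2023] mean wall r 0.0161 sectors 30 n 1726 lug az nan nlug 0 rmax 0.0216 z 0.0412h.py:36: RuntimeWarning: Mean of empty slice.
  d=q-ct; r=np.hypot(*d.T); lg=d[r>R+.003]; mm=lg.mean(0)
  ret = um.true_divide(
```

View pics/w5.png

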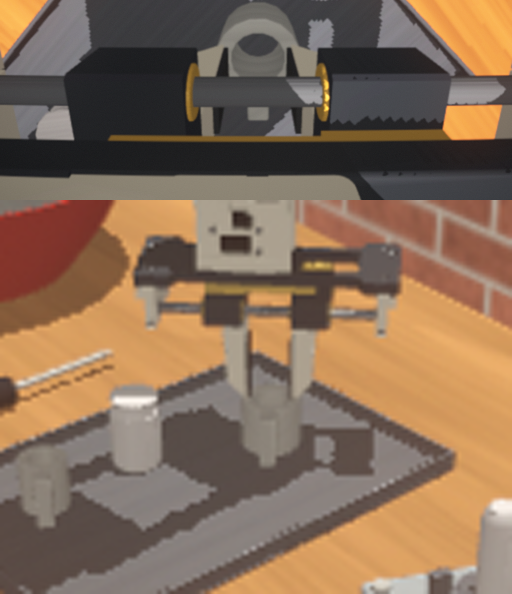

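The side crop shows the fingers passing behind the bushing rather than around it, and they shut to 30 mm on nothing. I'll locate the fingers in the depth images to check the TCP reading against the cameras.

```bash
python3 - <<'E'
from h import *
s=status.observe(); tp=s["tool_pos"]; print(tp,s["opening"])
from scipy.spatial.transform import Rotation as Ro
R=Ro.from_euler('xyz',s["tool_rot"]).as_matrix()
for n in("s5","w5"):
    c=np.load(n+".npy",allow_pickle=True).item(); P=cloud(c)
    L=(P-tp)@R
    print(n)
    for h in range(0,110,10):
        m=(P[...,2]>.017+h/1000)&(P[...,2]<.027+h/1000)&(np.hypot(P[...,0]-tp[0],P[...,1]-tp[1])<.06)
        if m.sum()<3: continue
        q=L[m]*1000
        for g in(q[q[:,2]<0],q[q[:,2]>=0]):
            if len(g)>2: print(h,len(g),"x",np.round(np.percentile(g[:,0],[2,50,98]),1),"z",np.round(np.percentile(g[:,2],[2,50,98]),1))
E
```

```text
[0.64614431 0.19819679 0.01688004] 0.029949088051552587
s5
0 13 x [ 1.8 15.7 38.2] z [-21.  -13.4  -2.5]
0 27 x [ 8.9 19.3 39.3] z [ 0.5 10.9 22.2]
10 27 x [-15.   12.8  37.8] z [-20.9  -7.2  -1. ]
10 33 x [-16.2  16.6  38.6] z [ 0.2  8.4 22.1]
20 40 x [-17.1  10.4  32.6] z [-20.8  -9.8  -0.7]
20 51 x [-19.6  14.9  38.1] z [ 0.4  8.2 22. ]
30 11 x [10.3 10.8 13.1] z [-25.  -16.8 -13.7]
30 8 x [ 7.8  9.4 13.4] z [19.  21.8 25.1]
40 17 x [ 5.7 11.6 14.8] z [-28.4 -19.8 -13.9]
40 14 x [ 8.7 10.7 15.4] z [18.9 24.9 31. ]
50 23 x [ 4.5 10.9 14.6] z [-31.3 -22.  -13.7]
50 15 x [ 7.6  9.8 13.8] z [18.8 27.8 33.6]
60 19 x [ 4.3 10.6 14.4] z [-31.1 -22.5 -13.9]
60 19 x [ 8.5 11.9 14.3] z [19.  25.  33.7]
70 24 x [-3.7 10.6 14.8] z [-31.  -21.8 -13.7]
70 19 x [-2.  11.4 13.5] z [18.9 27.6 34.7]
80 20 x [ 7.1 11.4 14.8] z [-32.7 -23.  -16.2]
80 17 x [ 9.2 11.3 13.5] z [18.9 24.8 33.5]
100 40 x [-1.3 35.7 39. ] z [-48.7 -27.7  -4.5]
100 45 x [-18.4  34.9  39.1] z [ 2.9 31.9 48.8]
w5
0 291 x [-24.1   4.5  13. ] z [-18.4  -8.   -0. ]
0 312 x [-24.    4.   12.8] z [ 0.6  8.4 19.7]
10 335 x [-24.   
[... 272 characters left out ...]
7.8 26.8]
40 280 x [-11.8 -11.2  -3.3] z [-27.6 -20.2 -14.7]
40 269 x [-11.7 -11.1  -2.5] z [14.7 20.1 27.3]
50 261 x [-11.8 -11.2  -5.9] z [-25.3 -19.3 -14.8]
50 270 x [-11.7 -11.1  -6.1] z [14.8 19.4 25.6]
60 149 x [-12.  -11.2   8.2] z [-23.5 -18.4 -14.8]
60 144 x [-11.9 -11.1   8.3] z [14.8 18.1 23.5]
70 264 x [-3.3  2.7  8.8] z [-17.4 -16.2 -14.9]
70 261 x [-3.3  2.7  8.9] z [14.8 16.2 17.3]
80 132 x [-10.1  -3.2   4.6] z [-17.5 -17.3 -17.1]
80 140 x [-10.4  -3.4   4.6] z [17.1 17.2 17.4]
90 224 x [-36.8 -11.2  -2.5] z [-41.  -17.3 -17.1]
90 212 x [-36.6 -11.2  -2.6] z [17.1 17.3 40.8]
100 2069 x [-37.3 -36.6 -13.1] z [-44.4 -24.8  -2.1]
100 2054 x [-37.2 -36.6 -13.1] z [ 2.1 24.9 44.4]
```

```bash
python3 - <<'E'
from h import *
from scipy.spatial.transform import Rotation as Ro
def an(n,tp,yaw,zr):
    R=Ro.from_euler('xyz',[-np.pi/2,0,yaw]).as_matrix()
    c=np.load(n+".npy",allow_pickle=True).item(); P=cloud(c); L=(P-tp)@R*1000
    m=(abs(L[...,0])<14)&(abs(L[...,2])>zr[0])&(abs(L[...,2])<zr[1])&(P[...,2]>.055)&(L[...,1]>-90)
    q=L[m]; print(n,len(q),"y(tool, + = below TCP)",np.round(np.percentile(q[:,1],[50,90,98,100]),1))
an("w4",np.array([.6445,.1974,.1166]),-2.295,(30,70))
an("w2",np.array([.6483,.1984,.1239]),-2.293,(30,70))
an("w1",np.array([.5996,.1969,.261]),-2.267,(40,80))
c=np.load("side.npy",allow_pickle=True).item();print("x")
E
```

```text
w4 4249 y(tool, + = below TCP) [-59.5 -38.1 -31.5 -28.8]
w2 4266 y(tool, + = below TCP) [-59.  -37.7 -30.9 -27.8]
w1 5335 y(tool, + = below TCP) [-57.1 200.5 202.3 204.4]
x
```

The depth images say the real fingertips are about 29–30 mm higher than the reported TCP. Three things agree with that:
- The wrist view and the side view both give this offset.
- There was 3.6 N of touch at a reading of 0.0125, when the bushing top is at 0.043.
- The fingers closed on nothing.

So I'll treat the true tip as the reading + 30 mm. I'll test it by descending 3 cm more with the jaws open, then closing.

```bash
python3 -m pendant '[[[0,0,0,0,0,0,6.6],[0,0,0,0,0,0,6.6],[0,0,0,0,0,0,6.6],[0,0,0,0,0,0,6.6],[0,0,0,0,0,0,6.6],[0,1,0,0,0,0,6.6],[0,2,0,0,0,0,6.6],[0,2.9,0,0,0,0,6.6],[0,2.9,0,0,0,0,6.6],[0,2.9,0,0,0,0,6.6]]]'
python3 -m pendant '[[[0,0,0,0,0,0,3],[0,0,0,0,0,0,3],[0,0,0,0,0,0,3],[0,0,0,0,0,0,3],[0,0,0,0,0,0,3],[0,0,0,0,0,0,3]]]' 10
python3 -c "
from h import *
go([.6474,.1998,-.014],-41.3)"
```

```text
time: 6.7
tool_pos: [0.6459, 0.1982, -0.0127]
tool_rot: [-1.571, -0.001, -2.294]
contact_force: [-0.1, -0.3, 0.5]
opening: 0.0661
time: 7.3
tool_pos: [0.6465, 0.1983, -0.0116]
tool_rot: [-1.57, 0.001, -2.294]
contact_force: [0.1, 0.7, 3.2]
opening: 0.0458
at [ 0.6465  0.1983 -0.0116] az -41.42 shift [-0.18  0.24 -0.03] turn [-0.0005 -0.0022 -0.0007] F [0.1 0.7 3.2] t 7.3 open 0.0458 q6 0.91
```

```bash
python3 -m pendant '[[[0,0,0,0,0,0,6],[0,0,0,0,0,0,6],[0,0,0,0,0,0,6],[0,0,0,0,-0.15,0,6],[0,0,0,0,-0.3,0,6],[0,0,0,0,-0.45,0,6],[0,0,0,0,-0.6,0,6],[0,0,0,0,-0.6,0,6],[0,0,0,0,-0.6,0,3],[0,0,0,0,-0.6,0,3],[0,0,0,0,-0.6,0,3],[0,0,0,0,-0.6,0,3],[0,0,0,0,-0.6,0,3],[0,0,0,0,-0.6,0,3]]]' 10
python3 -m pendant '[[[0,0,0,0,0,0,6],[0,0,0,0,0,0,6],[0,0,0,0,0,0,6],[0,0,0,0,0.15,0,6],[0,0,0,0,0.3,0,6],[0,0,0,0,0.45,0,6],[0,0,0,0,0.6,0,6],[0,0,0,0,0.6,0,6],[0,0,0,0,0.6,0,6]]]' 10
python3 - <<'E'
from h import *
go([.6474,.1998,-.012],-41.3)
c=cam("wrist"); bush(c,.043,.023,[.6474,.1998],.06)
E
```

```text
time: 8.7
tool_pos: [0.6462, 0.1982, -0.0121]
tool_rot: [-1.571, 0.0, -1.694]
contact_force: [1.0, -0.1, -0.2]
opening: 0.0463
time: 9.6
tool_pos: [0.6462, 0.1982, -0.012]
tool_rot: [-1.571, 0.0, -2.29]
contact_force: [0.4, 0.1, 0.4]
opening: 0.0603
at [ 0.6462  0.1982 -0.012 ] az -41.19 shift [-0.2  -0.   -0.01] turn [ 0.      0.0019 -0.    ] F [0.4 0.1 0.4] t 9.6 open 0.0603 q6 0.9
centre [0.6478 0.2007] mean wall r 0.0182 sectors 16 n 2148 lug az nan nlug 0 rmax 0.0226 z 0.0412h.py:36: RuntimeWarning: Mean of empty slice.
  d=q-ct; r=np.hypot(*d.T); lg=d[r>R+.003]; mm=lg.mean(0)
  ret = um.true_divide(
```

```bash
python3 -m pendant '[[[0,0,0,0,0,0,3],[0,0,0,0,0,0,3],[0,0,0,0,0,0,3],[0,0,0,0,0,0,3],[0,0,0,0,0,0,3],[0,-2,0,0,0,0,3],[0,-6,0,0,0,0,3],[0,-10,0,0,0,0,3],[0,-14,0,0,0,0,3],[0,-17,0,0,0,0,3],[0,-17,0,0,0,0,3],[0,-17,0,0,0,0,3]]]' 40
python3 -c "
from h import *
go([.50,-.147,.158],-105)"
```

```text
time: 10.85
tool_pos: [0.6458, 0.1981, 0.1573]
tool_rot: [-1.571, -0.0, -2.294]
contact_force: [0.0, -0.6, -3.1]
opening: 0.0457
at [0.6458 0.1981 0.1573] az -41.42 shift [35.53 -0.06 11.9 ] turn [1.0000e-04 1.1096e+00 5.0000e-04] F [ 0.  -0.6 -3.1] t 10.85 open 0.0457 q6 0.91
```

```bash
python3 -m pendant '[[[4,0,1.2,0,0.12,0,3],[8,0,2.5,0,0.25,0,3],[12,0,4,0,0.4,0,3],[16,0,5.5,0,0.52,0,3],[20,0,6.8,0,0.65,0,3],[24,0,8,0,0.77,0,3],[28,0,9.5,0,0.9,0,3],[32,0,11,0,1.03,0,3],[35.5,0,11.9,0,1.11,0,3],[35.5,0,11.9,0,1.11,0,3],[35.5,0,11.9,0,1.11,0,3],[35.5,0,11.9,0,1.11,0,3]]]'
python3 - <<'E'
from h import *
go([.50,-.147,.158],-105)
c=cam("wrist");np.save("w6.npy",c,allow_pickle=True)
cv2.imwrite("pics/w6.png",c["image"][:,:,::-1])
P=cloud(c)
for lo,hi in((.094,.115),(.055,.066),(.04,.046)):
    m=((P[...,2]>lo)&(P[...,2]<hi)).astype(np.uint8)
    n,l,st,ce=cv2.connectedComponentsWithStats(m)
    for i in range(1,n):
        if st[i,4]>30: q=P[l==i]; print(lo,st[i,4],np.round(ce[i],1),np.round(q.mean(0),4),np.round(np.ptp(q,axis=0),3),np.round(np.median(q[:,2]),4))
E
```

```text
time: 12.05
tool_pos: [0.5002, -0.1457, 0.1566]
tool_rot: [-1.572, -0.002, 2.881]
contact_force: [-1.1, -0.4, -2.1]
opening: 0.0452
at [ 0.5002 -0.1457  0.1566] az 255.05 shift [-0.02 -0.14  0.13] turn [0.0009 0.0008 0.0024] F [-1.1 -0.4 -2.1] t 12.05 open 0.0452 q6 1.4
0.094 1018 [148.5  80.5] [ 0.6049 -0.094   0.1017] [0.025 0.025 0.012] 0.1026
0.094 466 [367.1 101.3] [ 0.5509 -0.2408  0.1004] [0.017 0.017 0.012] 0.1004
0.055 1197 [265.6  28.8] [ 0.624  -0.1855  0.0606] [0.043 0.041 0.011] 0.0608
0.055 65 [294.   10.1] [ 0.6315 -0.2105  0.0608] [0.016 0.008 0.01 ] 0.0608
0.055 89 [174.6  86.6] [ 0.6008 -0.1015  0.0606] [0.02  0.014 0.011] 0.0608
0.055 71 [345.3 101.8] [ 0.5524 -0.2357  0.0605] [0.017 0.01  0.01 ] 0.0608
0.055 166 [153.5 124.6] [ 0.5763 -0.0735  0.0581] [0.015 0.01  0.005] 0.0583
0.055 165 [181.4 123.8] [ 0.5706 -0.0969  0.0581] [0.014 0.01  0.005] 0.0582
0.055 163 [364.9 134.5] [ 0.5209 -0.2474  0.0581] [0.014 0.01  0.005] 0.0583
0.055 155 [337.2 135.4] [ 0.5264 -0.224   0.0582] [0.014 0.01  0.005] 0.0582
0.04 1341 [175.9  93.8] [ 0.5968 -0.0963  0.0409] [0.07  0.051 0.006] 0.0407
0.04 1445 [341.5 104.8] [ 0.5494 -0.2368  0.0409] [0.064 0.049 0.006] 0.0407
```

View pics/w6.png

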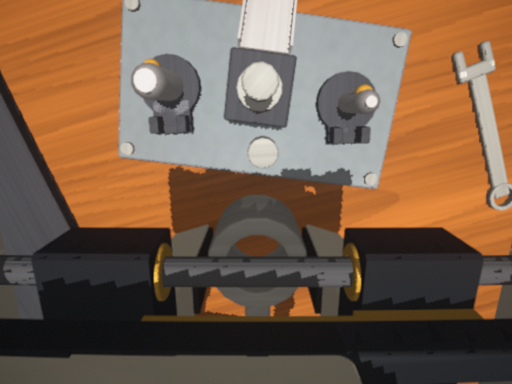

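The wrist view over the die set shows the thick post on the left (tip 145,80, fork at 170,124) and the thin post on the right (tip 371,101, fork at 350,135). The held bushing is at (257,250), with its lug straight along tool x at (258,310). Next I'll work out the post axes precisely.

```bash
cat >> h.py <<'E'
def post(c,near,r_top):
    P=cloud(c); m=(P[...,2]>.1025)&(P[...,2]<.112)&(np.hypot(P[...,0]-near[0],P[...,1]-near[1])<.02)
    v,u=np.nonzero(m); q=onz(c,np.c_[u,v],.106)[:,:2]
    (x,y),r=cv2.minEnclosingCircle((q*1000).astype(np.float32))
    print("post top",np.round(q.mean(0),4),"circle",np.round([x/1000,y/1000,r/1000],4),"n",len(q),"area r",round(np.sqrt(np.ptp(q[:,0])*np.ptp(q[:,1]))/2,4),"want",r_top)
    return q.mean(0)
def cheeks(c,near,z=.060):
    P=cloud(c); m=(abs(P[...,2]-.0582)<.0015)&(np.hypot(P[...,0]-near[0],P[...,1]-near[1])<.025)
    n,l,st,_=cv2.connectedComponentsWithStats(m.astype(np.uint8)); C=[]
    for i in np.argsort(-st[1:,4])[:2]+1:
        v,u=np.nonzero(l==i); C.append(onz(c,np.c_[u,v],z)[:,:2].mean(0))
    C=np.array(C); print("cheeks",np.round(C,4).tolist(),"gap",np.round(np.linalg.norm(C[0]-C[1]),4),"want .024")
    return C.mean(0)
E
python3 - <<'E'
from h import *
c=np.load("w6.npy",allow_pickle=True).item()
for n,f,r in(([.605,-.094],[.5735,-.085],.008),([.551,-.241],[.5237,-.2357],.004)):
    p=post(c,n,r); k=cheeks(c,f); d=k-p
    print(np.round(p,4),np.round(k,4),"r",np.round(np.hypot(*d),4),"az",np.round(np.degrees(np.arctan2(d[1],d[0])),2))
E
```

```text
post top [ 0.6053 -0.0932] circle [ 0.6048 -0.0933  0.0096] n 523 area r 0.0091 want 0.008
cheeks [[0.5706, -0.0972], [0.5763, -0.0739]] gap 0.024 want .024
[ 0.6053 -0.0932] [ 0.5735 -0.0855] r 0.0327 az 166.56
post top [ 0.5509 -0.2412] circle [ 0.5511 -0.2413  0.0052] n 139 area r 0.0047 want 0.004
cheeks [[0.5267, -0.2236], [0.5212, -0.2471]] gap 0.0241 want .024
[ 0.5509 -0.2412] [ 0.5239 -0.2354] r 0.0276 az 167.75
```

```bash
python3 -c "
from h import *
go([.6035,-.093,.158],-103.6)"
```

```text
at [ 0.5004 -0.1456  0.1569] az 255.08 shift [-8.61 -0.12 -7.73] turn [ 0.0007 -0.023   0.0017] F [ 0.4 -0.3 -2.2] t 12.1 open 0.0458 q6 1.4
```

```bash
python3 -m pendant '[[[-3,0,-2.7,0,-0.02,0,3],[-6,0,-5.2,0,-0.023,0,3],[-8.6,0,-7.7,0,-0.023,0,3],[-8.6,0,-7.7,0,-0.023,0,3],[-8.6,0,-7.7,0,-0.023,0,3],[-8.6,0,-7.7,0,-0.023,0,3]]]' 40
python3 - <<'E'
from h import *
go([.6035,-.093,.097],-103.6)
E
```

```text
time: 12.7
tool_pos: [0.6028, -0.0941, 0.1574]
tool_rot: [-1.571, -0.001, 2.903]
contact_force: [-0.4, 0.1, -2.8]
opening: 0.0454
at [ 0.6028 -0.0941  0.1574] az 256.36 shift [-0.05  6.04 -0.13] turn [-0.0001 -0.0008  0.0014] F [-0.4  0.1 -2.8] t 12.7 open 0.0454 q6 1.53
```

```bash
python3 -m pendant '[[[-0.05,3,-0.1,0,0,0,3],[-0.05,5.5,-0.1,0,0,0,3],[-0.05,6,-0.1,0,0,0,3],[-0.05,6.3,-0.1,0,0,0,3],[-0.05,6.6,-0.1,0,0,0,3],[-0.05,6.9,-0.1,0,0,0,3],[-0.05,6.9,-0.1,0,0,0,3],[-0.05,6.9,-0.1,0,0,0,3]]]'
python3 -c "
from h import *
go([.6035,-.093,.082],-103.6)"
```

```text
time: 13.5
tool_pos: [0.6045, -0.0938, 0.0894]
tool_rot: [-1.571, 0.001, 2.902]
contact_force: [-0.2, 0.1, -2.5]
opening: 0.0455
at [ 0.6045 -0.0938  0.0894] az 256.3 shift [ 0.12  0.74 -0.06] turn [ 0.0001 -0.0018 -0.0009] F [-0.2  0.1 -2.5] t 13.5 open 0.0455 q6 1.53
```

```bash
python3 -m pendant '[[[0,0.3,0,0,0,0,3],[0,0.6,0,0,0,0,3],[0,0.6,0,0,0,0,3]]]'
python3 -m pendant '[[[0,0.3,0,0,0,0,3],[0,0.5,0,0,0,0,3],[0,0.5,0,0,0,0,3]]]'
python3 -c "
from h import *
go([.6035,-.093,.082],-103.6)"
```

```text
time: 13.8
tool_pos: [0.604, -0.0936, 0.0823]
tool_rot: [-1.571, -0.001, 2.902]
contact_force: [-0.7, 0.4, -3.1]
opening: 0.0455
time: 14.1
tool_pos: [0.6043, -0.0936, 0.0776]
tool_rot: [-1.571, -0.0, 2.902]
contact_force: [0.6, 1.6, -3.2]
opening: 0.0457
at [ 0.6043 -0.0936  0.0776] az 256.3 shift [ 0.09 -0.44 -0.04] turn [ 0.0004 -0.0018  0.0002] F [ 0.6  1.6 -3.2] t 14.1 open 0.0457 q6 1.53
```

```bash
python3 -m pendant '[[[0,0.3,0,0,0,0,3],[0,0.6,0,0,0,0,3],[0,0.6,0,0,0,0,3]]]' 60
python3 -m pendant '[[[0,0.3,0,0,0,0,3],[0,0.6,0,0,0,0,3],[0,0.6,0,0,0,0,3]]]'
python3 -c "
from h import *
go([.6035,-.093,.082],-103.6)"
```

```text
time: 14.4
tool_pos: [0.6057, -0.0934, 0.0726]
tool_rot: [-1.572, 0.003, 2.902]
contact_force: [4.5, 2.8, 0.5]
opening: 0.0452
time: 14.7
tool_pos: [0.6056, -0.0935, 0.0663]
tool_rot: [-1.572, 0.003, 2.902]
contact_force: [5.6, 3.5, -0.1]
opening: 0.0454
at [ 0.6056 -0.0935  0.0663] az 256.3 shift [ 0.21 -1.57  0.  ] turn [ 0.0009 -0.0018 -0.003 ] F [ 5.6  3.5 -0.1] t 14.7 open 0.0454 q6 1.53
```

```bash
python3 -m pendant '[[[0,0.3,0,0,0,0,3],[0,0.5,0,0,0,0,3],[0,0.5,0,0,0,0,3]]]'
python3 -m pendant '[[[0,0,0,0,0,0,5.8],[0,0,0,0,0,0,5.8],[0,0,0,0,0,0,5.8],[0,0,0,0,0,0,5.8],[0,-2,0,0,0,0,5.8],[0,-4,0,0,0,0,5.8],[0,-5,0,0,-0.15,0,3.4],[0,-5,0,0,-0.3,0,3.4],[0,-5,0,0,-0.45,0,3.4],[0,-5,0,0,-0.6,0,3.4],[0,-5,0,0,-0.75,0,3.4],[0,-5,0,0,-0.9,0,3.4],[0,-5,0,0,-1.05,0,3.4],[0,-5,0,0,-1.2,0,3.4],[0,-5,0,0,-1.35,0,3.4],[0,-5,0,0,-1.5,0,3.4],[0,-5,0,0,-1.57,0,3.4],[0,-5,0,0,-1.57,0,3.4]]]' 60
python3 - <<'E'
from h import *
go([.604,-.093,.086],-13.6)
c=cam("wrist");np.save("w7.npy",c,allow_pickle=True)
cv2.imwrite("pics/w7.png",c["image"][:,:,::-1])
E
```

```text
time: 15.0
tool_pos: [0.6056, -0.0935, 0.0613]
tool_rot: [-1.572, 0.003, 2.902]
contact_force: [6.2, 3.6, 0.8]
opening: 0.0457
time: 16.8
tool_pos: [0.6041, -0.0939, 0.1108]
tool_rot: [-1.571, -0.0, -1.81]
contact_force: [-0.1, 0.1, 0.5]
opening: 0.034
at [ 0.6041 -0.0939  0.1108] az -13.73 shift [-0.09  2.48 -0.03] turn [ 0.0004 -0.0022  0.0001] F [-0.1  0.1  0.5] t 16.8 open 0.034 q6 -0.04
```

View pics/w7.png

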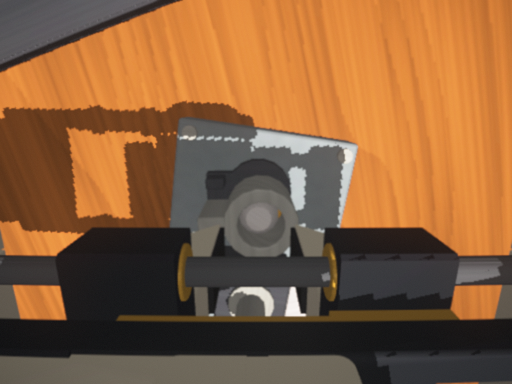

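The wrist view shows the bushing upright round the thick post at (258,215), held by the ball. The fingers are turned across the lug direction, clear of the stem. Now I'll push down with the fingertips.

```bash
python3 -m pendant '[[[-0.05,1,0,0,0,0,3.4],[-0.05,2,0,0,0,0,3.4],[-0.05,2.5,0,0,0,0,3.4],[-0.05,3,0,0,0,0,3.4],[-0.05,3.4,0,0,0,0,3.4]]]'
python3 -m pendant '[[[0,0.4,0,0,0,0,3.4],[0,0.8,0,0,0,0,3.4],[0,1.2,0,0,0,0,3.4],[0,1.2,0,0,0,0,3.4]]]'
python3 -c "
from h import *
go([.604,-.093,.052],-13.6)"
```

```text
time: 17.35
tool_pos: [0.6037, -0.0928, 0.0769]
tool_rot: [-1.572, 0.001, -1.811]
contact_force: [-3.3, 2.3, 7.6]
opening: 0.0342
time: 17.75
tool_pos: [0.6039, -0.0928, 0.0644]
tool_rot: [-1.572, 0.0, -1.811]
contact_force: [-0.5, -0.4, 1.7]
opening: 0.0341
at [ 0.6039 -0.0928  0.0644] az -13.77 shift [0.01 1.24 0.02] turn [ 0.0013 -0.003  -0.0005] F [-0.5 -0.4  1.7] t 17.75 open 0.0341 q6 -0.04
```

```bash
python3 -m pendant '[[[0,0.4,0,0,0,0,3.4],[0,0.8,0,0,0,0,3.4],[0,1.0,0,0,0,0,3.4],[0,1.0,0,0,0,0,3.4]]]'
python3 -m pendant '[[[0,0.2,0,0,0,0,3.4],[0,0.4,0,0,0,0,3.4],[0,0.4,0,0,0,0,3.4]]]'
python3 -c "
from h import *
go([.604,-.093,.052],-13.6)"
```

```text
time: 18.15
tool_pos: [0.6044, -0.0934, 0.0542]
tool_rot: [-1.571, 0.0, -1.811]
contact_force: [0.6, -0.4, -0.4]
opening: 0.034
time: 18.45
tool_pos: [0.6045, -0.0934, 0.0515]
tool_rot: [-1.57, -0.0, -1.811]
contact_force: [-1.3, 0.0, 4.9]
opening: 0.034
at [ 0.6045 -0.0934  0.0515] az -13.75 shift [-0.02 -0.05 -0.06] turn [-0.0006 -0.0026  0.0001] F [-1.3  0.   4.9] t 18.45 open 0.034 q6 -0.04
```

```bash
python3 -m pendant '[[[0,0.1,0,0,0,0,3.4],[0,0.2,0,0,0,0,3.4],[0,0.2,0,0,0,0,3.4]]]'
python3 -m pendant '[[[0,-3,0,0,0,0,3.4],[0,-8,0,0,0,0,3.4],[0,-12,0,0,0,0,3.4],[0,-12,0,0,0,0,3.4],[0,-12,0,0,0,0,3.4]]]'
python3 - <<'E'
from h import *
c=cam("wrist");np.save("w8.npy",c,allow_pickle=True)
bush(c,.082,.023,[.604,-.093],.05)
go([.463,.2215,.13],-30)
E
```

```text
time: 18.75
tool_pos: [0.6046, -0.0934, 0.0514]
tool_rot: [-1.569, -0.0, -1.811]
contact_force: [-5.4, 1.3, 15.8]
opening: 0.0338
time: 19.25
tool_pos: [0.6046, -0.0934, 0.1697]
tool_rot: [-1.569, -0.0, -1.811]
contact_force: [0.1, 0.6, -0.3]
opening: 0.0343
centre [ 0.605  -0.0927] mean wall r 0.019 sectors 36 n 1385 lug az 166.53 nlug 169 rmax 0.0371 z 0.0803
at [ 0.6038 -0.0932  0.1682] az -13.75 shift [-27.22   3.84 -21.15] turn [1.200e-03 2.835e-01 1.000e-04] F [ 0. -1. -0.] t 19.3 open 0.0339 q6 -0.04
```

Large bushing is home: top at its seat height (0.0803, with the camera's 1.8 mm bias also seen in the tray) and lug at 166.5° against the fork's 166.4°. Next is the small one.

```bash
python3 -m pendant '[[[-4,0,-3,0,0.05,0,6],[-8,0,-6,0,0.1,0,6],[-12,0,-9,0,0.15,0,6],[-16,0,-12,0,0.2,0,6],[-20,0,-15,0,0.2,0,6],[-24,0,-18,0,0.2,0,6],[-27.2,3,-21.2,0,0.2,0,6],[-27.2,6.5,-21.2,0,0.2,0,6],[-27.2,6.5,-21.2,0,0.2,0,6],[-27.2,6.5,-21.2,0,0.2,0,6],[-27.2,6.5,-21.2,0,0.2,0,6]]]'
python3 - <<'E'
from h import *
c=cam("wrist");np.save("w9.npy",c,allow_pickle=True)
ct=bush(c,.043,.018,[.464,.223],.05)
s=status.observe(); a=s["tool_rot"][2]; go([*(ct+.002*np.array([np.cos(a),np.sin(a)])),-.012],-25)
E
```

```text
time: 20.4
tool_pos: [0.4644, 0.2207, 0.1049]
tool_rot: [-1.57, 0.001, -2.012]
contact_force: [0.6, -0.1, 0.0]
opening: 0.0601
centre [0.4627 0.2247] mean wall r 0.0142 sectors 36 n 1314 lug az -119.84 nlug 205 rmax 0.0327 z 0.0412
at [0.4646 0.2207 0.1052] az -25.3 shift [-0.06 11.72 -0.36] turn [-0.0018 -0.0052 -0.0016] F [ 1.  -0.6 -0. ] t 20.45 open 0.0603 q6 0.74
```

```bash
python3 -m pendant '[[[-0.05,4,-0.35,0,-0.15,0,5.6],[-0.05,8,-0.35,0,-0.3,0,5.6],[-0.05,10,-0.35,0,-0.42,0,5.6],[-0.05,11.7,-0.35,0,-0.42,0,5.6],[-0.05,11.7,-0.35,0,-0.42,0,5.6],[-0.05,11.7,-0.35,0,-0.42,0,2.5],[-0.05,11.7,-0.35,0,-0.42,0,2.5],[-0.05,11.7,-0.35,0,-0.42,0,2.5],[-0.05,11.7,-0.35,0,-0.42,0,2.5],[-0.05,11.7,-0.35,0,-0.42,0,2.5],[-0.05,11.7,-0.35,0,-0.42,0,2.5],[-0.05,11.7,-0.35,0,-0.42,0,2.5]]]' 10
python3 -m pendant '[[[0,0,0,0,0,0,5],[0,0,0,0,0,0,5],[0,0,0,0,0,0,5],[0,0,0,0,0.15,0,5],[0,0,0,0,0.3,0,5],[0,0,0,0,0.45,0,5],[0,0,0,0,0.6,0,5],[0,0,0,0,0.75,0,5],[0,0,0,0,0.9,0,5],[0,0,0,0,1,0,5],[0,0,0,0,1,0,5],[0,0,0,0,1,0,2.5],[0,0,0,0,1,0,2.5],[0,0,0,0,1,0,2.5],[0,0,0,0,1,0,2.5],[0,0,0,0,1,0,2.5],[0,0,0,0,1,0,2.5]]]' 10
python3 -c "
from h import *
go([.464,.221,-.012],-29.8)"
```

```text
time: 21.65
tool_pos: [0.4615, 0.2235, -0.0117]
tool_rot: [-1.568, 0.001, -1.591]
contact_force: [0.3, -1.2, 7.3]
opening: 0.0362
time: 23.35
tool_pos: [0.4601, 0.2232, -0.0131]
tool_rot: [-1.571, -0.0, -2.591]
contact_force: [0.3, 0.0, -0.5]
opening: 0.0358
at [ 0.4601  0.2232 -0.0131] az -58.43 shift [-0.21 -0.11  0.39] turn [ 1.000e-04 -4.997e-01  0.000e+00] F [ 0.3  0.  -0.5] t 23.35 open 0.0358 q6 1.32
```

```bash
python3 -m pendant '[[[0,0,0,0,0,0,5],[0,0,0,0,0,0,5],[0,0,0,0,0,0,5],[0,0,0,0,-0.15,0,5],[0,0,0,0,-0.3,0,5],[0,0,0,0,-0.45,0,5],[0,0,0,0,-0.6,0,5],[0,0,0,0,-0.75,0,5],[0,0,0,0,-0.9,0,5],[0,0,0,0,-1,0,5],[0,0,0,0,-1,0,5],[0,0,0,0,-1,0,2.5],[0,0,0,0,-1,0,2.5],[0,0,0,0,-1,0,2.5],[0,0,0,0,-1,0,2.5],[0,0,0,0,-1,0,2.5]]]' 10
python3 -m pendant '[[[0,0,0,0,0,0,5],[0,0,0,0,0,0,5],[0,0,0,0,0,0,5],[0,0,0,0,0.15,0,5],[0,0,0,0,0.3,0,5],[0,0,0,0,0.45,0,5],[0,0,0,0,0.5,0,5],[0,0,0,0,0.5,0,5],[0,0,0,0,0.5,0,5]]]' 10
python3 - <<'E'
from h import *
c=cam("wrist");P=cloud(c)
go([.464,.221,-.012],-29.8)
cv2.imwrite("pics/w10.png",c["image"][:,:,::-1])
E
```

```text
time: 24.95
tool_pos: [0.4604, 0.2233, -0.013]
tool_rot: [-1.57, 0.0, -1.591]
contact_force: [1.0, -0.2, -0.5]
opening: 0.0359
time: 25.85
tool_pos: [0.4601, 0.2232, -0.0131]
tool_rot: [-1.571, 0.0, -2.089]
contact_force: [0.5, -0.5, 0.2]
opening: 0.0497
at [ 0.4602  0.2232 -0.0131] az -29.71 shift [ 0.   -0.11  0.45] turn [ 0.0001  0.0015 -0.0001] F [-0.5 -0.1 -0. ] t 25.9 open 0.0497 q6 0.82
```

View pics/w10.png

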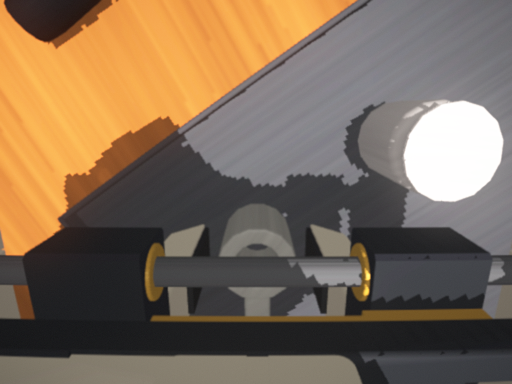

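The wrist view shows the small bushing upright between the jaws at (257,240), with its lug along tool x at (257,305). The can is clear at the right. I'll grip and lift.

```bash
python3 -m pendant '[[[0,0,0,0,0,0,2.5],[0,0,0,0,0,0,2.5],[0,0,0,0,0,0,2.5],[0,0,0,0,0,0,2.5],[0,0,0,0,0,0,2.5],[0,-2,0,0,0,0,2.5],[0,-6,0,0,0,0,2.5],[0,-10,0,0,0,0,2.5],[0,-14,0,0,0,0,2.5],[0,-17.5,0,0,0,0,2.5],[0,-17.5,0,0,0,0,2.5],[0,-17.5,0,0,0,0,2.5]]]' 50
python3 -c "
from h import *
go([.549,-.2412,.162],-103.1)"
```

```text
time: 27.1
tool_pos: [0.4599, 0.2231, 0.1617]
tool_rot: [-1.571, 0.0, -2.091]
contact_force: [-0.1, -0.3, -3.9]
opening: 0.0356
at [0.4599 0.2231 0.1617] az -29.79 shift [ 3.587e+01 -3.000e-02  3.080e+01] turn [ 1.0000e-04  1.2795e+00 -3.0000e-04] F [-0.1 -0.3 -3.9] t 27.1 open 0.0356 q6 0.82
```

```bash
python3 -m pendant '[[[3.6,0,3.1,0,0.13,0,2.5],[7.2,0,6.2,0,0.26,0,2.5],[10.8,0,9.2,0,0.39,0,2.5],[14.4,0,12.3,0,0.52,0,2.5],[18,0,15.4,0,0.65,0,2.5],[21.6,0,18.5,0,0.78,0,2.5],[25.2,0,21.6,0,0.91,0,2.5],[28.7,0,24.6,0,1.04,0,2.5],[32.3,0,27.7,0,1.17,0,2.5],[34.5,0,29.6,0,1.25,0,2.5],[35.87,0,30.8,0,1.28,0,2.5],[35.87,0,30.8,0,1.28,0,2.5],[35.87,0,30.8,0,1.28,0,2.5],[35.87,0,30.8,0,1.28,0,2.5]]]'
python3 -c "
from h import *
go([.549,-.2412,.092],-103.1)"
```

```text
time: 28.5
tool_pos: [0.5486, -0.2398, 0.1607]
tool_rot: [-1.572, -0.003, 2.914]
contact_force: [0.6, 0.2, -3.0]
opening: 0.0358
at [ 0.5486 -0.2398  0.1607] az 256.94 shift [-0.09  6.87  0.14] turn [0.0012 0.0007 0.0025] F [ 0.6  0.2 -3. ] t 28.5 open 0.0358 q6 1.26
```

```bash
python3 -m pendant '[[[0,3,0,0,0,0,2.5],[0,5.5,0,0,0,0,2.5],[0,6.2,0,0,0,0,2.5],[0,6.6,0,0,0,0,2.5],[0,7,0,0,0,0,2.5],[0,7,0,0,0,0,2.5]]]'
python3 -m pendant '[[[0,0.3,0,0,0,0,2.5],[0,0.6,0,0,0,0,2.5],[0,0.6,0,0,0,0,2.5]]]'
python3 -c "
from h import *
go([.549,-.2412,.082],-103.1)"
```

```text
time: 29.1
tool_pos: [0.5496, -0.2411, 0.0925]
tool_rot: [-1.571, 0.001, 2.913]
contact_force: [0.4, 0.1, -2.6]
opening: 0.0352
time: 29.4
tool_pos: [0.549, -0.241, 0.0857]
tool_rot: [-1.571, -0.0, 2.912]
contact_force: [-0.4, -0.9, -3.0]
opening: 0.036
at [ 0.549  -0.241   0.0857] az 256.87 shift [0.   0.37 0.02] turn [ 0.0002 -0.0006  0.0004] F [-0.4 -0.9 -3. ] t 29.4 open 0.036 q6 1.26
```

```bash
python3 -m pendant '[[[0,0.3,0,0,0,0,2.5],[0,0.6,0,0,0,0,2.5],[0,0.6,0,0,0,0,2.5]]]' 60
python3 -m pendant '[[[0,0.3,0,0,0,0,2.5],[0,0.6,0,0,0,0,2.5],[0,0.6,0,0,0,0,2.5]]]'
python3 -m pendant '[[[0,0.3,0,0,0,0,2.5],[0,0.6,0,0,0,0,2.5],[0,0.6,0,0,0,0,2.5]]]'
python3 -c "
from h import *
go([.549,-.2412,.061],-103.1)"
```

```text
time: 29.7
tool_pos: [0.5492, -0.2414, 0.0795]
tool_rot: [-1.571, 0.0, 2.912]
contact_force: [0.5, -2.0, -3.3]
opening: 0.0351
time: 30.0
tool_pos: [0.5506, -0.242, 0.0744]
tool_rot: [-1.57, 0.004, 2.912]
contact_force: [4.7, -3.7, -0.1]
opening: 0.0354
time: 30.3
tool_pos: [0.5509, -0.2424, 0.0685]
tool_rot: [-1.569, 0.004, 2.912]
contact_force: [5.8, -5.1, -1.3]
opening: 0.0357
at [ 0.5509 -0.2424  0.0685] az 256.86 shift [ 0.21  0.75 -0.07] turn [-0.0016 -0.0007 -0.0045] F [ 5.8 -5.1 -1.3] t 30.3 open 0.0357 q6 1.26
```

```bash
python3 -m pendant '[[[0,0.3,0.1,0,0,0,2.5],[0,0.6,0.1,0,0,0,2.5],[0,0.6,0.1,0,0,0,2.5]]]'
python3 -m pendant '[[[0,0,0,0,0,0,4.8],[0,0,0,0,0,0,4.8],[0,0,0,0,0,0,4.8],[0,0,0,0,0,0,4.8],[0,-2,0,0,0,0,4.8],[0,-4,0,0,0,0,4.8],[0,-5,0,0,-0.15,0,2.6],[0,-5,0,0,-0.3,0,2.6],[0,-5,0,0,-0.45,0,2.6],[0,-5,0,0,-0.6,0,2.6],[0,-5,0,0,-0.75,0,2.6],[0,-5,0,0,-0.9,0,2.6],[0,-5,0,0,-1.05,0,2.6],[0,-5,0,0,-1.2,0,2.6],[0,-5,0,0,-1.35,0,2.6],[0,-5,0,0,-1.5,0,2.6],[0,-5,0,0,-1.57,0,2.6],[0,-5,0,0,-1.57,0,2.6],[0,-5,0,0,-1.57,0,2.6]]]' 60
python3 - <<'E'
from h import *
go([.5495,-.242,.086],-13.1)
c=cam("wrist");np.save("w11.npy",c,allow_pickle=True)
cv2.imwrite("pics/w11.png",c["image"][:,:,::-1])
bush(c,.117,.018,[.55,-.242],.04)
E
```

```text
time: 30.6
tool_pos: [0.5508, -0.2427, 0.0623]
tool_rot: [-1.57, 0.004, 2.912]
contact_force: [7.8, -2.8, -2.9]
opening: 0.0352
time: 32.5
tool_pos: [0.5489, -0.242, 0.1118]
tool_rot: [-1.571, 0.0, -1.803]
contact_force: [0.5, -0.3, -0.0]
opening: 0.0262
at [ 0.5489 -0.242   0.1118] az -13.3 shift [-0.01  2.58  0.06] turn [ 0.0003 -0.0035 -0.0002] F [ 0.5 -0.3 -0. ] t 32.5 open 0.0262 q6 -0.31
centre [ 0.5514 -0.2409] mean wall r 0.0139 sectors 36 n 2002 lug az 161.32 nlug 198 rmax 0.0312 z 0.1163
```

View pics/w11.png

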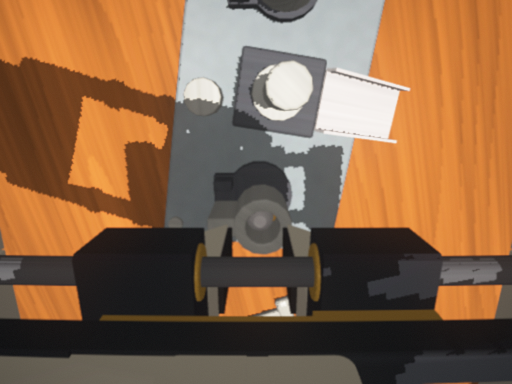

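The bushing hangs upright on the thin post at (262,215) and is held by the ball. Its lug is partly hidden by the left finger at (220,215), so the measured 161° may be biased. I'll compare it with the same view of the large one.

```bash
python3 - <<'E'
from h import *
c=np.load("w7.npy",allow_pickle=True).item(); bush(c,.116,.023,[.605,-.093],.05)
for n,R,z,near in(("w7",.023,.116,[.606,-.0925]),("w11",.018,.117,[.5514,-.2409])):
    c=np.load(n+".npy",allow_pickle=True).item();P=cloud(c);m=(abs(P[...,2]-z+.001)<.004)&(np.hypot(P[...,0]-near[0],P[...,1]-near[1])<.045)
    v,u=np.nonzero(m);q=onz(c,np.c_[u,v],z)[:,:2]-near
    a=np.radians(166.7);e=q@np.array([[np.cos(a),-np.sin(a)],[np.sin(a),np.cos(a)]])*1000
    for x in range(int(R*1000)+1,int(R*1000)+15,3):
        k=(e[:,0]>x)&(e[:,0]<x+3); 
        if k.sum(): print(n,x,k.sum(),np.round([e[k,1].min(),e[k,1].max()],1))
E
```

```text
centre [ 0.6064 -0.0915] mean wall r 0.0181 sectors 36 n 2825 lug az 164.01 nlug 226 rmax 0.0366 z 0.1145
w7 24 49 [-6.7 -0.5]
w7 27 56 [-6.8  0.7]
w7 30 67 [-6.8  1.3]
w7 33 72 [-6.8  2.6]
w7 36 10 [-3.7  1.9]
w11 19 50 [-6.1  0.7]
w11 22 52 [-6.1  0.1]
w11 25 58 [-6.1  1.4]
w11 28 64 [-5.5  2. ]
w11 31 5 [0.1 2.6]
```

The visible lug edge lies at -6.1 mm all along, so it is parallel to the fork and within about 1°; the 161° came from occlusion. I'll push it home.

```bash
python3 -m pendant '[[[0,1,0.05,0,0,0,2.6],[0,2,0.05,0,0,0,2.6],[0,2.5,0.05,0,0,0,2.6],[0,3,0.05,0,0,0,2.6],[0,3.5,0.05,0,0,0,2.6]]]'
python3 -m pendant '[[[0,0.4,0,0,0,0,2.6],[0,0.8,0,0,0,0,2.6],[0,1.2,0,0,0,0,2.6],[0,1.2,0,0,0,0,2.6]]]'
python3 -m pendant '[[[0,0.4,0,0,0,0,2.6],[0,0.8,0,0,0,0,2.6],[0,1.0,0,0,0,0,2.6],[0,1.0,0,0,0,0,2.6]]]'
python3 -m pendant '[[[0,0.2,0,0,0,0,2.6],[0,0.4,0,0,0,0,2.6],[0,0.4,0,0,0,0,2.6]]]'
```

```text
time: 33.05
tool_pos: [0.5489, -0.2421, 0.077]
tool_rot: [-1.572, -0.0, -1.801]
contact_force: [-4.6, 1.6, 7.7]
opening: 0.026
time: 33.45
tool_pos: [0.549, -0.2421, 0.0643]
tool_rot: [-1.572, 0.0, -1.801]
contact_force: [-0.1, -0.5, 1.1]
opening: 0.0264
time: 33.85
tool_pos: [0.5498, -0.2422, 0.0543]
tool_rot: [-1.57, 0.0, -1.801]
contact_force: [1.2, -0.4, -1.3]
opening: 0.026
time: 34.15
tool_pos: [0.5498, -0.2423, 0.0515]
tool_rot: [-1.57, -0.0, -1.801]
contact_force: [0.6, 0.1, 4.4]
opening: 0.0262
```

```bash
python3 -m pendant '[[[0,0.1,0,0,0,0,2.6],[0,0.2,0,0,0,0,2.6],[0,0.2,0,0,0,0,2.6]]]'
python3 -m pendant '[[[0,-3,0,0,0,0,2.6],[0,-8,0,0,0,0,2.6],[0,-12,0,0,0,0,2.6],[-1,-15,-5,0,0,0,2.6],[-1,-15,-10,0,0,0,2.6],[-1,-15,-14,0,0,0,2.6],[-1,-15,-14,0,0,0,2.6],[-1,-15,-14,0,0,0,2.6]]]'
python3 - <<'E'
from h import *
go([.55,-.24,.17],-13)
c=cam("wrist");t=cam("top");sd=cam("side")
for x in(c,t):
    for z,R,n in((.082,.023,[.604,-.093]),(.082,.018,[.5495,-.2415])):
        try: bush(x,z,R,n,.045)
        except Exception as e: print(e)
t0=np.load("top.npy",allow_pickle=True).item()
d=np.abs(t["image"].astype(int)-t0["image"]).sum(2)>90
cv2.imwrite("pics/end.png",np.hstack([cv2.resize(c["image"][:,:,::-1],(400,300)),cv2.resize(sd["image"][170:290,250:410,::-1],(400,300),interpolation=cv2.INTER_CUBIC)]))
cv2.imwrite("pics/endtop.png",t["image"][:,:,::-1])
E
```

```text
time: 34.45
tool_pos: [0.5499, -0.2423, 0.0514]
tool_rot: [-1.569, -0.001, -1.801]
contact_force: [-3.3, 2.2, 17.1]
opening: 0.0258
time: 35.25
tool_pos: [0.4148, -0.2004, 0.1994]
tool_rot: [-1.57, -0.0, -1.801]
contact_force: [1.3, 0.3, -0.2]
opening: 0.0259
at [ 0.4148 -0.2004  0.1994] az -13.22 shift [ 0.76  2.95 14.06] turn [-0.0008 -0.0038  0.0003] F [ 1.3  0.3 -0.2] t 35.25 open 0.0259 q6 -0.39
centre [ 0.5883 -0.0942] mean wall r 0.0102 sectors 36 n 1253 lug az -26.77 nlug 158 rmax 0.0375 z 0.0802
centre [ 0.5506 -0.243 ] mean wall r 0.0143 sectors 30 n 817 lug az 164.16 nlug 174 rmax 0.0354 z 0.0803
centre [ 0.605  -0.0937] mean wall r 0.019 sectors 20 n 106 lug az 168.68 nlug 13 rmax 0.0377 z 0.0825
attempt to get argmax of an empty sequence
```

View pics/end.png

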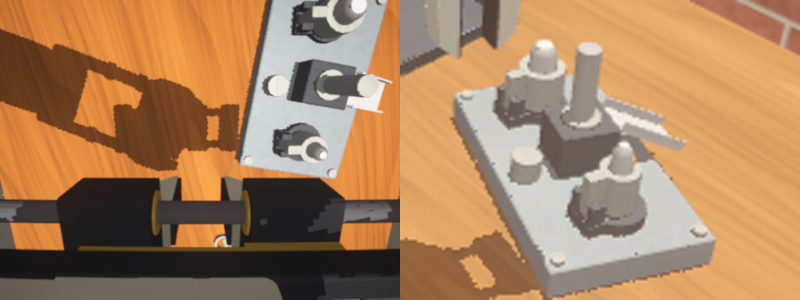

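The closing pictures show both bushings standing on their seats with lugs in the forks. Both tops are at 0.080 by the wrist camera, which is 0.082 after its known 1.8 mm bias, and the brass ball shows above the small one. The disc and die block are in place and the gripper is clear.

```bash
python3 -c "
from cell import robot
print(robot.hand_in())"
```

```text
the job is handed in; nothing more can be done
None
```

I put both bushings home on their own posts, lug in the fork, released them, and handed the job in at about 35 s of the 64 s. No verdict came back. I gripped each one high and pushed it past the ball from above. I then turned the gripper 90° to clear the stem and pushed it down with the fingertips until it sat.

**What the last checks showed**
- **Height:** both bushing tops read 0.080 m on the wrist camera. That camera reads about 1.8 mm low, so they are at the expected 0.082 m.
- **Final push:** both stopped at the seat with 16–17 N upward, after the resistance had dropped away at the ball.
- **Large lug:** it measured 166.5° against the fork's 166.4°.
- **Ball:** the brass ball shows above the small bushing. I did not see the large one's ball, so that click is inferred from the drop in force and the seat height.

**What failed or disagreed**
- **TCP reading:** the real fingertips were about 30 mm above the reported TCP. The first two grasps closed on nothing, and one touched the large bushing's rim with 3.6 N. The wrist and side cameras both confirmed the offset, and I allowed for it from then on.
- **Cameras:** the wrist and top cameras differed by 2–4 mm in position. I got round this by centring each bushing with gentle closings from several angles.
- **Final fits:** the large bushing's wrist fit and the small bushing's top-camera fit both failed in the last view. The small one's wrist lug angle was 164°, about 3° off the fork, from a partly hidden view. For the large one the top camera gave 168.7°, at its coarse resolution.
- **Loose items:** I did not measure the can, screwdriver, spanner or disc again at the end. No move came close to any of them, and the disc is in place in the last picture.

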